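# Move the miniature row to the display rack in reverse order

### The arm

A 7-joint arm with a two-finger parallel gripper is mounted at the origin on the work surface. World frame = base frame: x ahead of the robot, y to its left, z up, the work surface at z = 0. Lengths are in m, angles in rad, forces in N, time in s.
With the tool pointing down it reaches from about 0.35 to 0.9 m from the base axis. Payload 8.1 kg.
Tool frame: the origin (TCP) lies at the very end of the fingers, on their centre line; the grasp point (between the pads) lies 19 mm behind it; z points along the fingers, y is the direction in which the jaws open and shut (so a half turn about z gives the same grasp; the last joint's range is limited). The gripper opens to 85 mm and grips with 20 to 120 N. Pads are 22 mm wide; open, the fingers measure 114 mm over their backs; the gripper's body (76 mm by 85 mm) begins 54 mm behind the grasp point. The pads swing forward as they close: fully open they stand 13 mm farther back than shut.
Start: joints at [1.09, 0.434, 0.025, 1.573, -0.012, 1.134, -0.075], TCP at [0.231, -0.581, 0.231] pointing down, gripper open.
Joint ranges: [-2.62, 2.62], [-0.44, 2.09], [-1.27, 1.32], [0.08, 2.57], [-1.32, 4.46], [0.12, 2], [-2.74, 2.74]. Speed limits (rad/s): [2.22, 2.22, 3.01, 3.01, 3.14, 3.14, 3.14].

### API

Orientations are given as a unit quaternion [x, y, z, w].
In Python, from station import ctrl, viewer gives the robot as it stands.
- The arm moves only by the tool move_arm, never from a script. Its argument "series" is a list of rows, each a list of 7 numbers: the closure, from -1 (fully open) to 1 (shut), so that 0 is half open, then the shift along the world's x, y, z in m, then the turn, a rotation vector about the world's x, y, z in degrees. A call has 1 to 8 rows; each row is the pose to reach, as a shift and turn from the pose measured when the call began; what a row does not reach only later rows make up. A row lasts 1/8 s, in which the tool goes at most 62.5 mm and 10.7 degrees, less where a joint would pass 70% of its speed; a pose out of reach is approached as far as the arm can. A call with a gripper value outside its range is refused whole. The fingers move at their own pace and stop on an object; "grip_force" is the grip in N (left out, the last holds). Time passes only in rows, so rows that repeat a pose let the fingers close. It gives the time, the measured TCP pose, the force and the opening at its end, in the units of the state.
- ctrl.read_state(): the state, without advancing time (a new reading comes with each control period).
- viewer.snapshot(name): name is "scene" or "top"; returns the picture (420x560x3 uint8, blue, green, red); there is no depth.
- viewer.camera_params(name): a dict with "fx", "fy", "cx", "cy" (pixels), "R" (3x3) and "t" (3): a world point X has camera coordinates R X + t. Camera axes: x right, y down, z forward; pixel columns grow to the right and rows downward; lengths in m; the calibration is good to about 2 mm. A picture is of the moment at which its call begins. camera_params takes no time and is no camera call.
- ctrl.hand_in(): hands the job in, once; it reports no verdict.
The state is a dict: "t": time; "joint_positions": joint angles; "qvel": joint speeds; "joint_torque": joint torques, N m; "position": TCP position; "eef_rot": TCP orientation; "ft_force": force on the tool from outside, world axes, zero at the start; "ft_torque": the same for the moment, N m; "grip_width": opening from 0.0 (shut) to 1.0 (fully open).
Only numpy, scipy, OpenCV 4.12 (cv2) and the standard library are available. Lean on these libraries where they do the work, as an engineer would, in place of code of your own. Each camera call takes 0.05 s, during which the arm holds its last target. There are 200 camera calls.

### The job

The four finished miniatures on the aluminium finishing rack go on show: move them to the wooden display rack, one upright in the middle of each grey square, in reverse order, because the display will be seen from behind. The one at the left end of the finishing rack goes to the right end of the display rack, the next one beside it, and so on; do not tip any of them over on the way.

Things in the scene. Friction and masses are not known exactly. Their poses are not given: they have to be found in the camera images.
- desk_center (a point): centre (on the middle axis, half-way up) of the walnut writing desk, a dark-wood dollhouse kneehole desk 34 (x) x 52 (y) x 46 mm high; body 32 mm thick in x below its 4 mm top slab, kneehole in the -x face 16 mm wide and 24 mm high, closed drawer front above it. Loose, 40 to 110 g, stands upright (z up) on one of the finishing rack's tiles; its x axis points across the row, away from the robot to within about 0.4 rad. Grip it from above across its x axis.
- teapot_center (a point): centre (on the middle axis, half-way up) of the silver teapot miniature, polished metal, 44 mm high with its lid knob; round body 36 mm in diameter from 9 to 28 mm above its foot, spout to +y (reaches 33 mm from the axis), handle to -y (reaches 31 mm), both in its own y-z plane. Loose, 40 to 110 g, stands upright (z up) on one of the finishing rack's tiles; its x axis points across the row, away from the robot to within about 0.4 rad. Grip it from above across its x axis.
- vase_center (a point): centre (on the middle axis, half-way up) of the blue ceramic vase, a solid of revolution 56 mm high; belly 36 mm in diameter from 21 to 31 mm above its foot, neck 17 mm, foot 26 mm. Loose, 40 to 110 g, stands upright (z up) on one of the finishing rack's tiles; its x axis points across the row, away from the robot to within about 0.4 rad. Grip it from above across its x axis.
- chest_center (a point): centre (on the middle axis, half-way up) of the pale wooden chest of drawers, a dollhouse box 36 (x) x 40 (y) mm with a 38 x 44 mm top, 54 mm high, drawers on its -x side. Loose, 40 to 110 g, stands upright (z up) on one of the finishing rack's tiles; its x axis points across the row, away from the robot to within about 0.4 rad. Grip it from above across its x axis.
- tile_desk: the cork tile, 62 x 62 x 3 mm, fixed on the finishing rack, on which the writing desk stands at the start; told from the other three by what stands on it. Origin: centre of its underside; its upper face is 15 mm above the table. It does not move, so it still shows afterwards which place the writing desk came from.
- tile_teapot: the cork tile, 62 x 62 x 3 mm, fixed on the finishing rack, on which the teapot stands at the start; told from the other three by what stands on it. Origin: centre of its underside; its upper face is 15 mm above the table. It does not move, so it still shows afterwards which place the teapot came from.
- tile_vase: the cork tile, 62 x 62 x 3 mm, fixed on the finishing rack, on which the vase stands at the start; told from the other three by what stands on it. Origin: centre of its underside; its upper face is 15 mm above the table. It does not move, so it still shows afterwards which place the vase came from.
- tile_chest: the cork tile, 62 x 62 x 3 mm, fixed on the finishing rack, on which the chest of drawers stands at the start; told from the other three by what stands on it. Origin: centre of its underside; its upper face is 15 mm above the table. It does not move, so it still shows afterwards which place the chest of drawers came from.
- finishing_rack: the finishing rack the row stands on at the start: a fixed aluminium board 84 (x) x 342 (y) x 12 mm with dark end plates 22 mm high. Origin: centre of its underside; y runs along the row towards the robot's left, x away from the robot, z up. The four tiles lie at y = -117, -39, 39 and 117 mm, x = 0; it is the nearer or the farther of the two racks.
- display_rack: the empty display rack: a fixed brown wooden board 84 (x) x 344 (y) mm with its upper face 15 mm above the table and dark end cheeks 30 mm high. Origin: centre of its underside; y runs along the row towards the robot's left, x away from the robot, z up. Its four places are grey 56 mm felt squares centred at y = -117, -39, 39 and 117 mm, x = 0 (flush); between them stand brass strips 3 mm high and 3 mm wide at y = -78, 0 and 78 mm.
Mind the look-alikes: they are no part of the job. Leave any purple look-alike of the part that bears desk_center alone.

How it is judged:
By the outcome, as a careful person would: the job done as asked, in the order asked, and still so for the second after the job is handed in, with the robot touching nothing.
It also fails if it takes over 96 s, if anything falls off the work surface, if the arm or the gripper's body presses on something with over 40 N, if the wrist force passes 120 N, or if a joint passes its speed limit or range.

## Working session

There is one attempt and no reset: what is moved stays moved. The work goes in short steps, Python scripts to look and compute and a tool call to move; the robot and the scene stay as the last step left them, time stands still between calls to the robot, and variables do not carry over. Pictures are saved under pics/ and viewed, about 12 in all and at most 16, crops included, and the job is handed in when it is done.

Besides the shell and the picture viewer there is one more tool, called by a JSON object that holds its "fn" and its "kwargs", one argument or row to a line. move_arm: Moves the arm, as the interface text tells. Its arguments: {"type":"object","properties":{"series":{"type":"array","items":{"type":"array","items":{"type":"number"}}},"grip_force":{"type":"number"}},"required":["series"]}

```bash
mkdir -p pics; cat > h.py <<'E'
import sys; sys.path.insert(0,'.')
import numpy as np, cv2
from station import ctrl, viewer
def snap(n,name,crop=None,s=1):
    im=viewer.snapshot(n)
    if crop: x0,y0,x1,y1=crop; im=im[y0:y1,x0:x1]
    if s!=1: im=cv2.resize(im,None,fx=s,fy=s,interpolation=cv2.INTER_CUBIC)
    cv2.imwrite(f'pics/{name}.png',im)
def ray(n,u,v,z):
    c=viewer.camera_params(n);R=np.array(c['R']);t=np.array(c['t'])
    d=R.T@np.array([(u-c['cx'])/c['fx'],(v-c['cy'])/c['fy'],1]);o=-R.T@t
    return o+d*(z-o[2])/d[2]
def proj(n,X):
    c=viewer.camera_params(n);p=np.array(c['R'])@np.array(X)+np.array(c['t'])
    return p[0]/p[2]*c['fx']+c['cx'],p[1]/p[2]*c['fy']+c['cy']
E
python3 - <<'E'
from h import *
snap('top','t0',s=1.4);snap('scene','s0',s=1.4)
for n in('top','scene'):
    c=viewer.camera_params(n);print(c['fx'],-np.array(c['R']).T@c['t'],np.round(c['R'],3))
s=ctrl.read_state();print(s['t'],s['position'],s['eef_rot'],s['grip_width'])
E
```

```text
380.9909577797243 [ 0.4240993  -0.07140829  0.69105219] [[ 0.026 -0.999  0.029]
 [-0.989 -0.03  -0.148]
 [ 0.148 -0.025 -0.989]]
511.91825256826314 [ 0.79838921 -0.38334577  0.71969112] [[ 0.76   0.65  -0.01 ]
 [ 0.537 -0.637 -0.554]
 [-0.366  0.415 -0.833]]
0.1 [ 0.23035474 -0.58050303  0.23060272] [ 9.82218453e-01  1.87740272e-01 -1.87822248e-04 -6.81958006e-04] 0.999152630784723
```

View pics/t0.png

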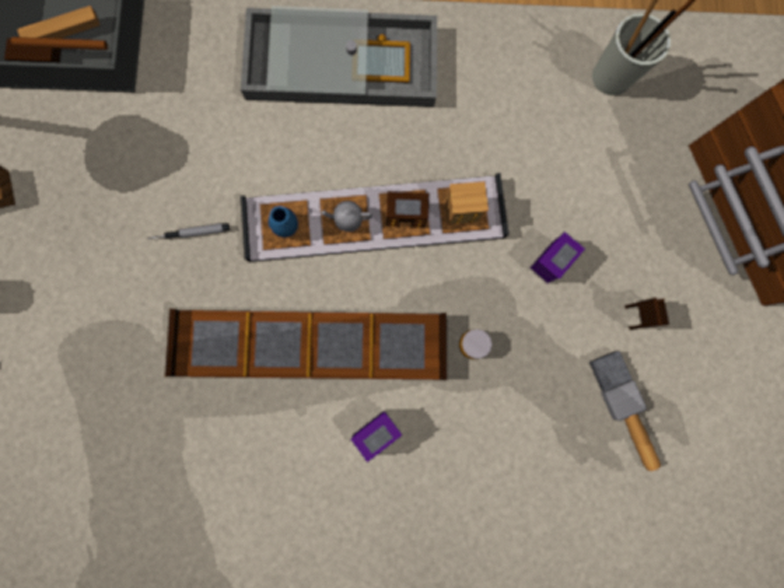

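View pics/s0.png

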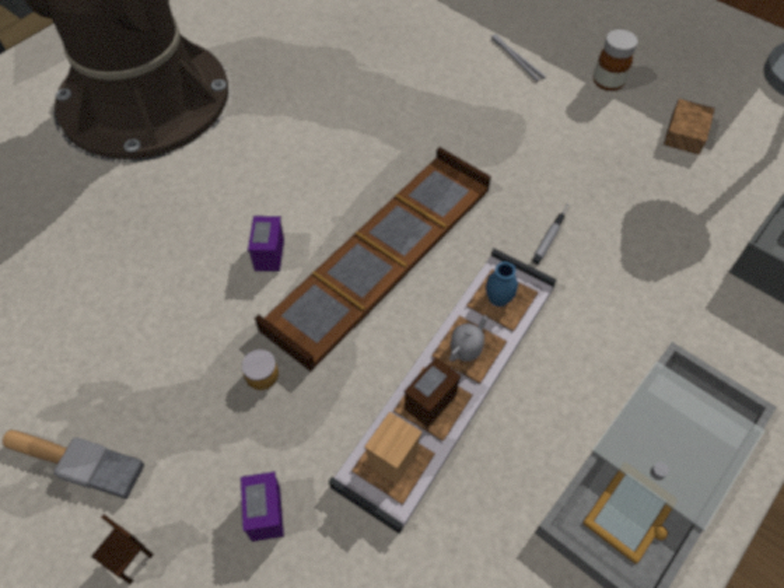

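The top view shows the finishing rack as the farther one. Left to right (zoomed pixels) it holds the vase (283,220), teapot (347,216), desk (408,208) and chest (467,200). The display rack is nearer, around (307,344). Two dark desk look-alikes, purple, stand on the bare table at (558,257) and (377,436). The brown desk on the tile at (408,208) is the one meant. I'll enlarge to confirm this and measure.

```bash
python3 - <<'E'
from h import *
snap('top','t1',(110,120,370,280),3);snap('scene','s1',(230,170,400,380),2.8)
E
```

```text
(no output)
```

View pics/t1.png

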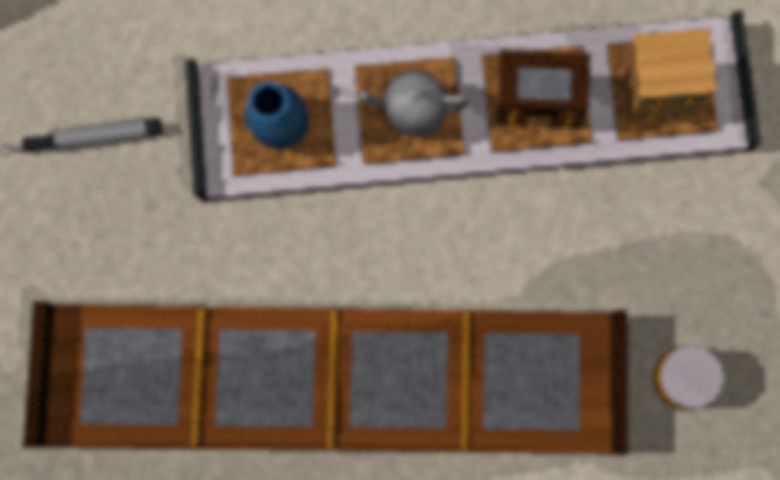

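View pics/s1.png

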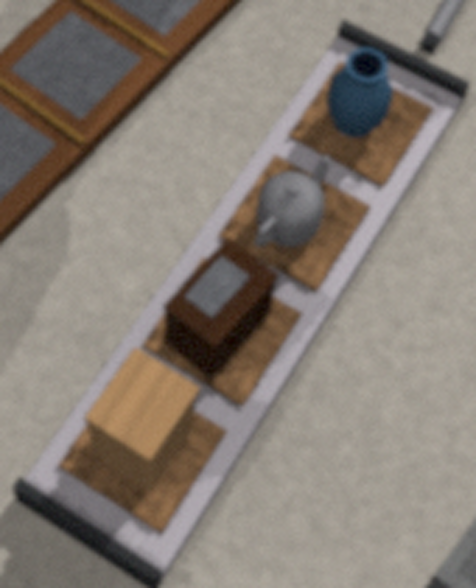

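The crop shows the brown desk with its grey blotter at (543,85), standing on a cork tile, so it is the real one. The purple ones are off the rack. Now I'll compute positions.

```bash
python3 - <<'E'
from h import *
T=lambda u,v,z: ray('top',(u+.5)/3-.5+110,(v+.5)/3-.5+120,z)[:2]*1000
S=lambda u,v,z: ray('scene',(u+.5)/2.8-.5+230,(v+.5)/2.8-.5+170,z)[:2]*1000
def show(n,P):
    P=np.array(P);print(n,P.mean(0).round(1),P.round(0).tolist())
sq=[[(82,327),(183,328),(181,427),(79,428)],[(217,329),(317,330),(315,429),(215,429)],[(351,331),(447,331),(448,430),(349,430)],[(484,332),(579,332),(581,430),(484,431)]]
for q in sq: show('sq',[T(*p,.015) for p in q])
for n,q in dict(vase=[(228,78),(329,69),(337,166),(235,175)],tea=[(357,67),(460,58),(468,154),(363,162)],desk=[(484,55),(586,48),(592,142),(492,150)]).items(): show('tile '+n,[T(*p,.015) for p in q])
show('chest T',[T(*p,.069) for p in [(633,33),(710,29),(714,94),(637,99)]])
show('chest S',[S(*p,.069) for p in [(140,350),(202,387),(152,460),(85,415)]])
show('desk T',[T(*p,.061) for p in [(501,51),(588,51),(586,110),(499,108)]])
show('desk S',[S(*p,.061) for p in [(225,243),(275,283),(215,336),(167,304)]])
show('vase rim T',[T(268,98,.071)]);show('vase belly T',[T(277,117,.041)])
show('vase rim S',[S(368,64,.071)]);show('vase belly S',[S(359,99,.041)])
show('tea T',[T(415,103,.035)]);show('tea S',[S(292,208,.035)])
print(T(370,98,.035),T(463,101,.035)) # spout handle
E
```

```text
sq [450.6 120.5] [[479.0, 151.0], [480.0, 92.0], [423.0, 90.0], [421.0, 148.0]]
sq [451.7  42.2] [[480.0, 72.0], [481.0, 14.0], [423.0, 12.0], [422.0, 70.0]]
sq [453.1 -35.5] [[481.0, -6.0], [483.0, -63.0], [425.0, -65.0], [423.0, -8.0]]
sq [ 454.8 -113.9] [[483.0, -85.0], [484.0, -141.0], [427.0, -143.0], [425.0, -86.0]]
tile vase [607.   40.9] [[633.0, 75.0], [641.0, 14.0], [581.0, 7.0], [573.0, 67.0]]
tile tea [617.1 -37.3] [[643.0, -3.0], [651.0, -66.0], [591.0, -72.0], [584.0, -9.0]]
tile desk [ 626.9 -114.3] [[653.0, -80.0], [660.0, -143.0], [601.0, -147.0], [594.0, -87.0]]
chest T [ 633.8 -187.2] [[651.0, -164.0], [655.0, -208.0], [617.0, -210.0], [612.0, -167.0]]
chest S [ 635.  -186.9] [[616.0, -168.0], [651.0, -163.0], [656.0, -206.0], [617.0, -210.0]]
desk T [ 624.2 -114. ] [[640.0, -89.0], [642.0, -139.0], [607.0, -139.0], [607.0, -89.0]]
desk S [ 624.2 -114.6] [[609.0, -92.0], [642.0, -93.0], [637.0, -136.0], [608.0, -138.0]]
vase rim T [605.2  40.2] [[605.0, 40.0]]
vase belly T [602.7  39.8] [[603.0, 40.0]]
vase rim S [603.3  41.3] [[603.0, 41.0]]
vase belly S [604.4  37.9] [[604.0, 38.0]]
tea T [615.6 -39.9] [[616.0, -40.0]]
tea S [616.1 -40. ] [[616.0, -40.0]]
[617.78217262 -13.25961871] [617.83571591 -68.25870979]
```

{"fn": "move_arm", "kwargs": {
  "series": [
    [-0.4,0.026,0.043,0,0,0,8.5],
    [-0.4,0.052,0.086,0,0,0,17],
    [-0.4,0.078,0.129,0,0,0,25.5],
    [-0.4,0.104,0.172,0,0,0,34],
    [-0.4,0.13,0.215,0,0,0,42.5],
    [-0.4,0.156,0.258,0,0,0,51],
    [-0.4,0.182,0.301,0,0,0,60],
    [-0.4,0.208,0.344,0,0,0,68.4]
  ],
  "grip_force": 40
}}

```text
t: 1.2
position: [0.439, -0.2353, 0.2309]
eef_rot: [0.705, 0.709, -0.0, -0.0]
ft_force: [0.5, -0.2, -0.2]
grip_width: 0.701
```

{"fn": "move_arm", "kwargs": {
  "series": [
    [-0.4,0.027,0.046,0,0,0,0],
    [-0.4,0.055,0.092,0,0,0,0],
    [-0.4,0.082,0.138,0,0,0,0],
    [-0.4,0.11,0.184,-0.02,0,0,0],
    [-0.4,0.138,0.23,-0.05,0,0,0],
    [-0.4,0.165,0.275,-0.09,0,0,0],
    [-0.4,0.165,0.275,-0.11,0,0,0],
    [-0.4,0.165,0.275,-0.11,0,0,0]
  ]
}}

```text
t: 2.2
position: [0.6026, 0.04, 0.1189]
eef_rot: [0.705, 0.709, -0.002, -0.001]
ft_force: [0.0, -1.1, -0.3]
grip_width: 0.701
```

```bash
python3 - <<'E'
from h import *
snap('scene','s2',(230,80,480,330),2.4);print(ctrl.read_state()['joint_positions'])
E
```

```text
[ 0.14512793  0.55486432 -0.4352215   1.72011152  0.28073645  0.93150525
 -0.39684674]
```

View pics/s2.png

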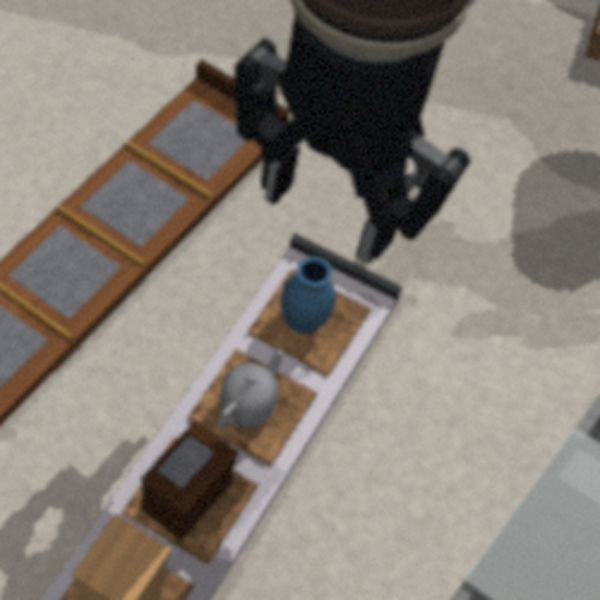

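The fingertips at (275,192) and (370,250) straddle a point above the vase (308,295), as planned. Descending and gripping.

{"fn": "move_arm", "kwargs": {
  "series": [
    [-0.4,0.001,-0.0005,-0.025,0,0,0],
    [-0.4,0.001,-0.0005,-0.05,0,0,0],
    [-0.4,0.001,-0.0005,-0.075,0,0,0],
    [-0.4,0.001,-0.0005,-0.098,0,0,0],
    [-0.4,0.001,-0.0005,-0.098,0,0,0],
    [0,0.001,-0.0005,-0.098,0,0,0],
    [0.2,0.001,-0.0005,-0.098,0,0,0],
    [0.4,0.001,-0.0005,-0.098,0,0,0]
  ],
  "grip_force": 40
}}

```text
t: 3.25
position: [0.6054, 0.0386, 0.0243]
eef_rot: [0.705, 0.709, -0.0, 0.0]
ft_force: [-2.1, -0.6, 8.1]
grip_width: 0.4
```

{"fn": "move_arm", "kwargs": {
  "series": [
    [0.7,0,0,0,0,0,0],
    [0.7,0,0,0,0,0,0],
    [0.7,0,0,0.01,0,0,0],
    [0.7,0,0,0.03,0,0,0],
    [0.7,0,0,0.055,0,0,0],
    [0.7,0,0,0.08,0,0,0],
    [0.7,0,0,0.09,0,0,0],
    [0.7,0,0,0.09,0,0,0]
  ]
}}

```text
t: 4.25
position: [0.6058, 0.0386, 0.1153]
eef_rot: [0.705, 0.709, 0.0, 0.001]
ft_force: [-0.3, 0.9, -0.5]
grip_width: 0.402
```

```bash
python3 - <<'E'
from h import *
snap('scene','s3',(230,80,480,330),2.4)
E
```

```text
(no output)
```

View pics/s3.png

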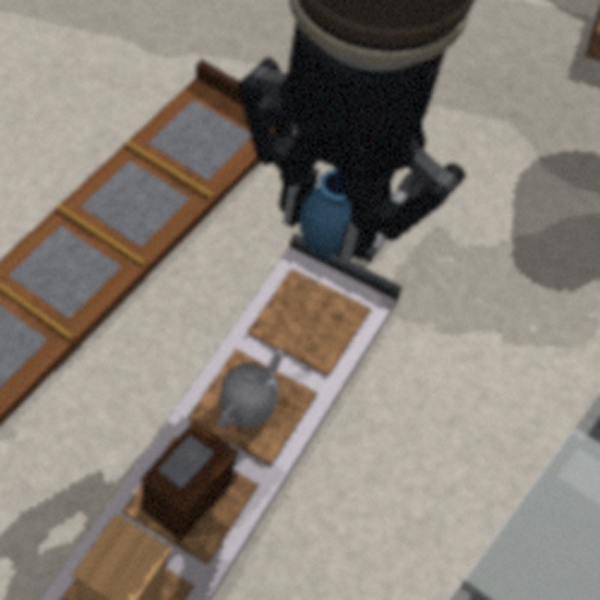

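The vase is lifted upright and its tile is empty. Carrying it to the right-most square.

{"fn": "move_arm", "kwargs": {
  "series": [
    [0.7,-0.012,-0.012,0,0,0,0],
    [0.7,-0.038,-0.038,0,0,0,0],
    [0.7,-0.066,-0.067,0,0,0,0],
    [0.7,-0.094,-0.095,0,0,0,0],
    [0.7,-0.122,-0.124,0,0,0,0],
    [0.7,-0.142,-0.145,0,0,0,0],
    [0.7,-0.151,-0.1535,0,0,0,0],
    [0.7,-0.151,-0.1535,0,0,0,0]
  ]
}}

```text
t: 5.3
position: [0.4536, -0.1154, 0.1141]
eef_rot: [0.706, 0.708, -0.001, 0.0]
ft_force: [0.2, 0.3, -0.5]
grip_width: 0.399
```

{"fn": "move_arm", "kwargs": {
  "series": [
    [0.7,0,0,-0.015,0,0,0],
    [0.7,0,0,-0.035,0,0,0],
    [0.7,0,0,-0.055,0,0,0],
    [0.7,0,0,-0.072,0,0,0],
    [0.7,0,0,-0.082,0,0,0],
    [0.7,0,0,-0.086,0,0,0],
    [0.7,0,0,-0.086,0,0,0],
    [0.7,0,0,-0.086,0,0,0]
  ]
}}

```text
t: 6.3
position: [0.454, -0.1154, 0.0285]
eef_rot: [0.706, 0.708, -0.0, 0.001]
ft_force: [-0.4, 0.5, -0.3]
grip_width: 0.406
```

```bash
python3 - <<'E'
from h import *
snap('scene','s4',(150,90,400,290),3.1)
E
```

```text
(no output)
```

View pics/s4.png

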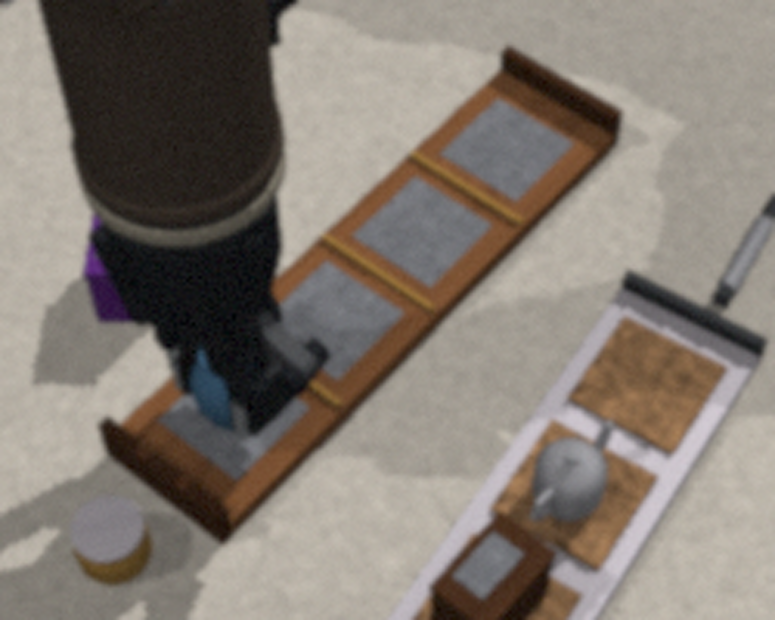

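The vase is just above the right-most square, and the force is still near zero. Lowering the last few mm.

{"fn": "move_arm", "kwargs": {
  "series": [
    [0.7,0.0008,0,-0.002,0,0,0],
    [0.7,0.0008,0,-0.0035,0,0,0],
    [0.7,0.0008,0,-0.0045,0,0,0],
    [0.7,0.0008,0,-0.0045,0,0,0]
  ]
}}

```text
t: 6.85
position: [0.4548, -0.1156, 0.0243]
eef_rot: [0.706, 0.708, -0.0, 0.001]
ft_force: [-1.7, -0.0, 4.1]
grip_width: 0.399
```

{"fn": "move_arm", "kwargs": {
  "series": [
    [0.15,0,0,0,0,0,0],
    [0,0,0,0,0,0,0],
    [-0.2,0,0,0,0,0,0],
    [-0.4,0,0,0.005,0,0,0],
    [-0.4,0,0,0.02,0,0,0],
    [-0.4,0,0,0.05,0,0,0],
    [-0.4,0,0,0.085,0,0,0],
    [-0.4,0,0,0.1,0,0,0]
  ]
}}

```text
t: 7.85
position: [0.4558, -0.1156, 0.1269]
eef_rot: [0.706, 0.708, 0.0, 0.002]
ft_force: [1.0, 0.2, -0.3]
grip_width: 0.698
```

{"fn": "move_arm", "kwargs": {
  "series": [
    [-0.4,0.03,0.015,0,0,0,0],
    [-0.4,0.07,0.034,0,0,0,0],
    [-0.4,0.11,0.052,0,0,0,0],
    [-0.4,0.15,0.07,0,0,0,0],
    [-0.4,0.161,0.0755,0,0,0,0],
    [-0.4,0.161,0.0755,0,0,0,0]
  ]
}}

```text
t: 8.6
position: [0.6165, -0.0398, 0.1266]
eef_rot: [0.706, 0.709, 0.0, 0.002]
ft_force: [-1.4, -1.0, -0.1]
grip_width: 0.702
```

```bash
python3 - <<'E'
from h import *
snap('scene','s5',(150,90,400,290),3.1)
E
```

```text
(no output)
```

View pics/s5.png

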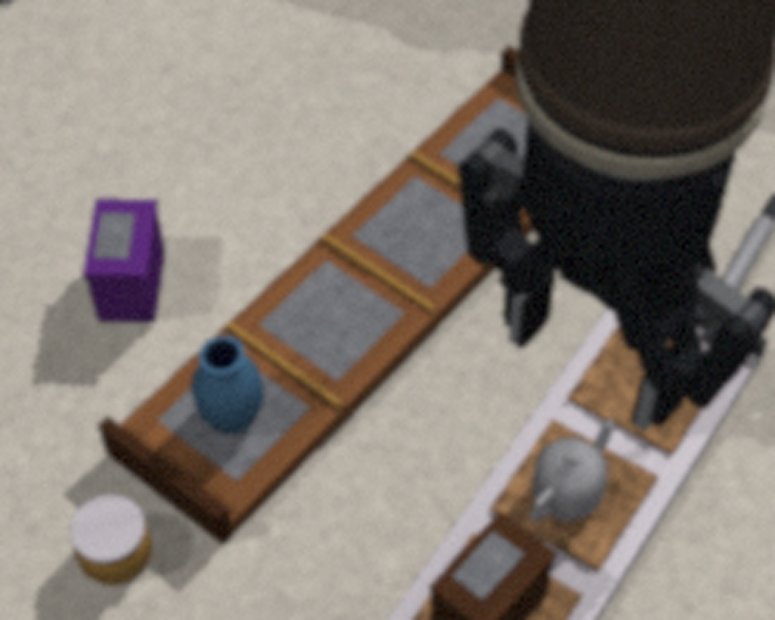

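The vase stands upright on the right-most square. The open jaws straddle a point above the teapot (570,478). Descending.

{"fn": "move_arm", "kwargs": {
  "series": [
    [-0.4,-0.0005,0,-0.03,0,0,0],
    [-0.4,-0.0005,0,-0.06,0,0,0],
    [-0.4,-0.0005,0,-0.085,0,0,0],
    [-0.4,-0.0005,0,-0.1,0,0,0],
    [-0.4,-0.0005,0,-0.106,0,0,0],
    [-0.4,-0.0005,0,-0.106,0,0,0]
  ]
}}

```text
t: 9.4
position: [0.6152, -0.0409, 0.021]
eef_rot: [0.706, 0.708, -0.0, 0.002]
ft_force: [0.4, 0.5, 0.2]
grip_width: 0.7
```

{"fn": "move_arm", "kwargs": {
  "series": [
    [0,0.0005,0.0005,-0.001,0,0,0],
    [0.1,0.0005,0.0005,-0.001,0,0,0],
    [0.2,0.0005,0.0005,-0.001,0,0,0],
    [0.3,0.0005,0.0005,-0.001,0,0,0],
    [0.7,0.0005,0.0005,-0.001,0,0,0],
    [0.7,0.0005,0.0005,-0.001,0,0,0]
  ]
}}

```text
t: 10.15
position: [0.6161, -0.0403, 0.0208]
eef_rot: [0.706, 0.708, 0.0, 0.002]
ft_force: [-1.9, -0.2, 6.1]
grip_width: 0.405
```

{"fn": "move_arm", "kwargs": {
  "series": [
    [0.7,0,0,0.01,0,0,0],
    [0.7,0,0,0.03,0,0,0],
    [0.7,0,0,0.055,0,0,0],
    [0.7,0,0,0.08,0,0,0],
    [0.7,0,0,0.09,0,0,0],
    [0.7,-0.01,0,0.09,0,0,0],
    [0.7,-0.035,0.001,0.09,0,0,0],
    [0.7,-0.065,0.002,0.09,0,0,0]
  ]
}}

```text
t: 11.15
position: [0.5491, -0.0383, 0.1097]
eef_rot: [0.706, 0.708, -0.001, 0.002]
ft_force: [0.2, 0.7, -1.0]
grip_width: 0.407
```

```bash
python3 - <<'E'
from h import *
snap('scene','s6',(150,90,400,290),3.1)
E
```

```text
(no output)
```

View pics/s6.png

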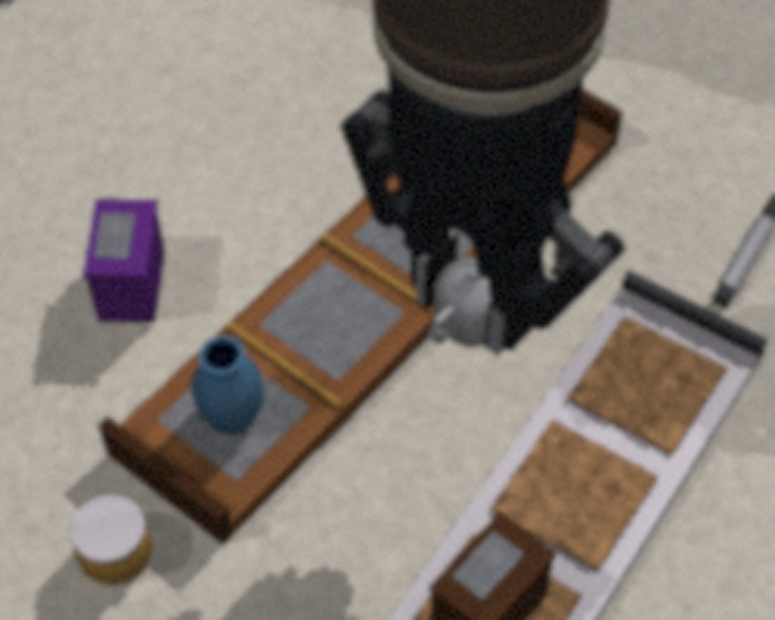

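The teapot is held upright. Carrying on to the second square from the right.

{"fn": "move_arm", "kwargs": {
  "series": [
    [0.7,-0.03,0.001,0,0,0,0],
    [0.7,-0.06,0.002,0,0,0,0],
    [0.7,-0.085,0.0025,0,0,0,0],
    [0.7,-0.096,0.0025,0,0,0,0],
    [0.7,-0.096,0.0025,0,0,0,0],
    [0.7,-0.096,0.0025,-0.02,0,0,0],
    [0.7,-0.096,0.0025,-0.045,0,0,0],
    [0.7,-0.096,0.0025,-0.068,0,0,0]
  ]
}}

```text
t: 12.2
position: [0.4499, -0.0358, 0.0404]
eef_rot: [0.706, 0.708, -0.002, 0.001]
ft_force: [0.1, 0.2, -0.6]
grip_width: 0.408
```

{"fn": "move_arm", "kwargs": {
  "series": [
    [0.7,0,0,-0.008,0,0,0],
    [0.7,0,0,-0.014,0,0,0],
    [0.7,0,0,-0.015,0,0,0],
    [0.7,0,0,-0.015,0,0,0]
  ]
}}

```text
t: 12.7
position: [0.4504, -0.0358, 0.0259]
eef_rot: [0.706, 0.708, -0.002, 0.001]
ft_force: [-0.5, -0.4, -0.3]
grip_width: 0.404
```

Correcting x by +2.7 mm and lowering to contact.

{"fn": "move_arm", "kwargs": {
  "series": [
    [0.7,0.0027,0,0,0,0,0],
    [0.7,0.0027,0,-0.002,0,0,0],
    [0.7,0.0027,0,-0.004,0,0,0],
    [0.7,0.0027,0,-0.0053,0,0,0],
    [0.7,0.0027,0,-0.0053,0,0,0]
  ]
}}

```text
t: 13.32
position: [0.453, -0.0358, 0.0207]
eef_rot: [0.706, 0.708, -0.002, 0.001]
ft_force: [-1.9, -0.9, 4.9]
grip_width: 0.404
```

{"fn": "move_arm", "kwargs": {
  "series": [
    [0.15,0,0,0,0,0,0],
    [0,0,0,0,0,0,0],
    [-0.2,0,0,0,0,0,0],
    [-0.4,0,0,0.005,0,0,0],
    [-0.4,0,0,0.02,0,0,0],
    [-0.4,0,0,0.05,0,0,0],
    [-0.4,0,0,0.085,0,0,0],
    [-0.4,0,0,0.1,0,0,0]
  ]
}}

```text
t: 14.32
position: [0.4539, -0.0357, 0.1233]
eef_rot: [0.706, 0.708, -0.001, 0.002]
ft_force: [0.1, -0.3, 1.0]
grip_width: 0.7
```

{"fn": "move_arm", "kwargs": {
  "series": [
    [-0.4,0.03,-0.015,0,0,0,0],
    [-0.4,0.07,-0.034,0,0,0,0],
    [-0.4,0.11,-0.052,0,0,0,0],
    [-0.4,0.15,-0.07,0,0,0,0],
    [-0.4,0.17,-0.078,0,0,0.5,0],
    [-0.4,0.17,-0.0785,0,0,0,0.5]
  ]
}}

```text
t: 15.08
position: [0.6248, -0.1148, 0.1227]
eef_rot: [0.703, 0.711, -0.0, 0.002]
ft_force: [-1.0, 0.6, 1.3]
grip_width: 0.703
```

```bash
python3 - <<'E'
from h import *
snap('scene','s7',(150,110,400,310),3.1)
E
```

```text
(no output)
```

View pics/s7.png

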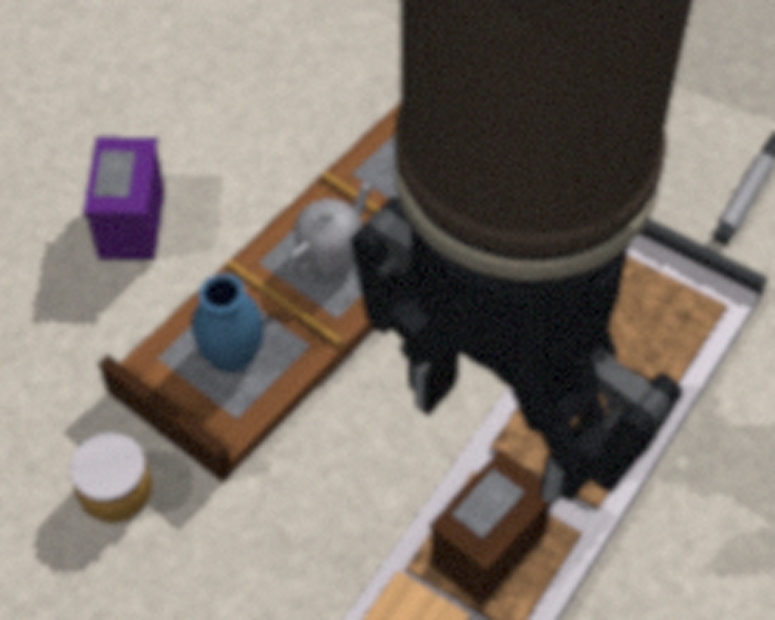

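The vase and teapot are standing, and the jaws are above the brown desk (490,530). Descending and gripping.

{"fn": "move_arm", "kwargs": {
  "series": [
    [-0.4,-0.0005,0.0005,-0.03,0,0,0.5],
    [-0.4,-0.0005,0.0005,-0.06,0,0,0.5],
    [-0.4,-0.0005,0.0005,-0.085,0,0,0.5],
    [-0.4,-0.0005,0.0005,-0.1,0,0,0.5],
    [-0.4,-0.0005,0.0005,-0.1,0,0,0.5],
    [0,-0.0005,0.0005,-0.1,0,0,0.5],
    [0.1,-0.0005,0.0005,-0.1,0,0,0.5],
    [0.2,-0.0005,0.0005,-0.1,0,0,0.5]
  ]
}}

```text
t: 16.12
position: [0.6238, -0.1138, 0.0236]
eef_rot: [0.7, 0.715, -0.0, 0.003]
ft_force: [0.3, 0.8, 3.2]
grip_width: 0.399
```

{"fn": "move_arm", "kwargs": {
  "series": [
    [0.3,0,0,0,0,0,0],
    [0.7,0,0,0,0,0,0],
    [0.7,0,0,0,0,0,0],
    [0.7,0,0,0,0,0,0]
  ]
}}

```text
t: 16.62
position: [0.6239, -0.1139, 0.0238]
eef_rot: [0.7, 0.715, -0.0, 0.003]
ft_force: [-0.5, -0.4, 2.2]
grip_width: 0.389
```

{"fn": "move_arm", "kwargs": {
  "series": [
    [0.7,0,0,0.01,0,0,0],
    [0.7,0,0,0.03,0,0,0],
    [0.7,0,0,0.055,0,0,0],
    [0.7,0,0,0.08,0,0,0],
    [0.7,0,0,0.095,0,0,0],
    [0.7,0,0,0.095,0,0,0]
  ]
}}

```text
t: 17.38
position: [0.6247, -0.1139, 0.1204]
eef_rot: [0.7, 0.715, 0.001, 0.004]
ft_force: [0.1, -0.7, -0.9]
grip_width: 0.389
```

```bash
python3 - <<'E'
from h import *
snap('scene','s8',(150,110,400,310),3.1)
E
```

```text
(no output)
```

View pics/s8.png

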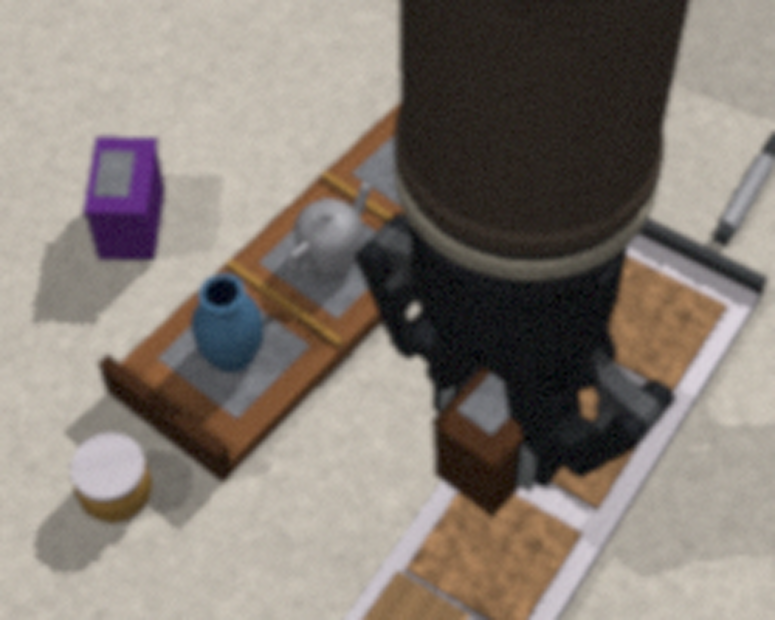

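The desk is held upright. Carrying it to the third square from the right.

{"fn": "move_arm", "kwargs": {
  "series": [
    [0.7,-0.013,0.012,0,0,0,0],
    [0.7,-0.04,0.036,0,0,0,0],
    [0.7,-0.072,0.065,0,0,0,0],
    [0.7,-0.104,0.094,0,0,0,0],
    [0.7,-0.136,0.123,0,0,0,0],
    [0.7,-0.162,0.146,0,0,0,0],
    [0.7,-0.173,0.1565,0,0,0,0],
    [0.7,-0.173,0.1565,0,0,0,0]
  ]
}}

```text
t: 18.42
position: [0.4507, 0.0427, 0.1189]
eef_rot: [0.699, 0.715, -0.0, 0.003]
ft_force: [1.0, -0.4, -0.2]
grip_width: 0.389
```

{"fn": "move_arm", "kwargs": {
  "series": [
    [0.7,0,0,-0.015,0,0,0],
    [0.7,0,0,-0.035,0,0,0],
    [0.7,0,0,-0.055,0,0,0],
    [0.7,0,0,-0.075,0,0,0],
    [0.7,0,0,-0.086,0,0,0],
    [0.7,0,0,-0.09,0,0,0],
    [0.7,0,0,-0.09,0,0,0]
  ]
}}

```text
t: 19.3
position: [0.4509, 0.0426, 0.0288]
eef_rot: [0.699, 0.715, -0.0, 0.003]
ft_force: [-0.1, 0.1, 0.1]
grip_width: 0.388
```

{"fn": "move_arm", "kwargs": {
  "series": [
    [0.7,0.0008,0,-0.002,0,0,0],
    [0.7,0.0008,0,-0.004,0,0,0],
    [0.7,0.0008,0,-0.0055,0,0,0],
    [0.7,0.0008,0,-0.0055,0,0,0]
  ]
}}

```text
t: 19.8
position: [0.452, 0.0426, 0.0236]
eef_rot: [0.699, 0.715, -0.0, 0.003]
ft_force: [-0.6, -0.4, 4.1]
grip_width: 0.382
```

{"fn": "move_arm", "kwargs": {
  "series": [
    [0.15,0,0,0,0,0,0],
    [0,0,0,0,0,0,0],
    [-0.2,0,0,0,0,0,0],
    [-0.4,0,0,0.005,0,0,0],
    [-0.4,0,0,0.02,0,0,0],
    [-0.4,0,0,0.05,0,0,0],
    [-0.4,0,0,0.085,0,0,0],
    [-0.4,0,0,0.1,0,0,0]
  ]
}}

```text
t: 20.8
position: [0.4529, 0.0428, 0.1261]
eef_rot: [0.699, 0.715, 0.001, 0.004]
ft_force: [0.5, 0.0, -1.0]
grip_width: 0.7
```

{"fn": "move_arm", "kwargs": {
  "series": [
    [-0.4,0.025,-0.031,0,0,0,1],
    [-0.4,0.055,-0.069,0,0,0,2],
    [-0.4,0.085,-0.107,0,0,0,3],
    [-0.4,0.115,-0.145,0,0,0,3.8],
    [-0.4,0.145,-0.183,0,0,0,3.8],
    [-0.4,0.17,-0.215,0,0,0,3.8],
    [-0.4,0.1815,-0.2296,0,0,0,3.8],
    [-0.4,0.1815,-0.2296,0,0,0,3.8]
  ]
}}

```text
t: 21.8
position: [0.6343, -0.1882, 0.1256]
eef_rot: [0.676, 0.737, 0.001, 0.004]
ft_force: [0.4, 0.5, -0.3]
grip_width: 0.701
```

```bash
python3 - <<'E'
from h import *
snap('scene','s9',(160,130,410,370),2.5)
E
```

```text
(no output)
```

View pics/s9.png

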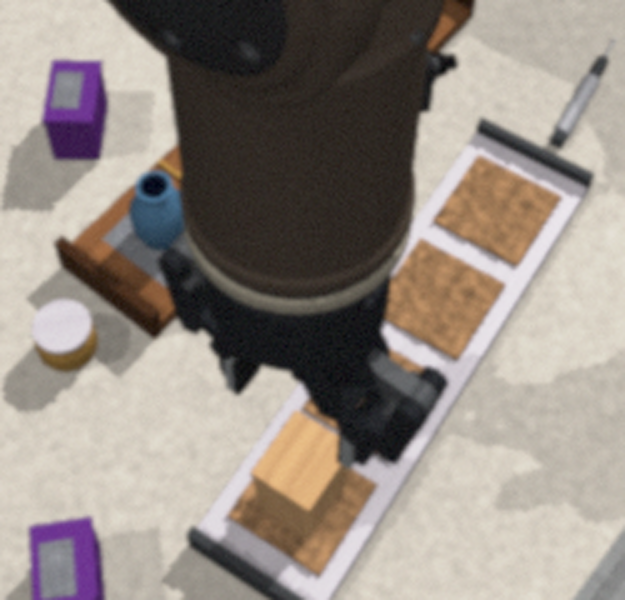

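The jaws straddle a point above the chest (300,470). Gripping.

{"fn": "move_arm", "kwargs": {
  "series": [
    [-0.4,0,0.001,-0.03,0,0,0],
    [-0.4,0,0.001,-0.06,0,0,0],
    [-0.4,0,0.001,-0.085,0,0,0],
    [-0.4,0,0.001,-0.1015,0,0,0],
    [-0.4,0,0.001,-0.1015,0,0,0],
    [0,0,0.001,-0.1015,0,0,0],
    [0.05,0,0.001,-0.1015,0,0,0],
    [0.15,0,0.001,-0.1015,0,0,0]
  ]
}}

```text
t: 22.85
position: [0.6346, -0.1857, 0.0252]
eef_rot: [0.675, 0.737, 0.002, 0.004]
ft_force: [-0.6, -0.0, 3.3]
grip_width: 0.424
```

{"fn": "move_arm", "kwargs": {
  "series": [
    [0.3,0,0,0,0,0,0],
    [0.7,0,0,0,0,0,0],
    [0.7,0,0,0,0,0,0],
    [0.7,0,0,0,0,0,0]
  ]
}}

```text
t: 23.35
position: [0.6347, -0.1858, 0.0254]
eef_rot: [0.675, 0.737, 0.002, 0.004]
ft_force: [-0.5, 0.3, 4.0]
grip_width: 0.417
```

{"fn": "move_arm", "kwargs": {
  "series": [
    [0.7,0,0,0.01,0,0,0],
    [0.7,0,0,0.03,0,0,0],
    [0.7,0,0,0.055,0,0,0],
    [0.7,0,0,0.08,0,0,0],
    [0.7,0,0,0.1,0,0,0],
    [0.7,0,0,0.1,0,0,0]
  ]
}}

```text
t: 24.1
position: [0.6359, -0.1859, 0.1277]
eef_rot: [0.676, 0.737, 0.003, 0.006]
ft_force: [0.2, 0.2, -1.0]
grip_width: 0.417
```

```bash
python3 - <<'E'
from h import *
snap('scene','s10',(160,130,410,370),2.5)
E
```

```text
(no output)
```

View pics/s10.png

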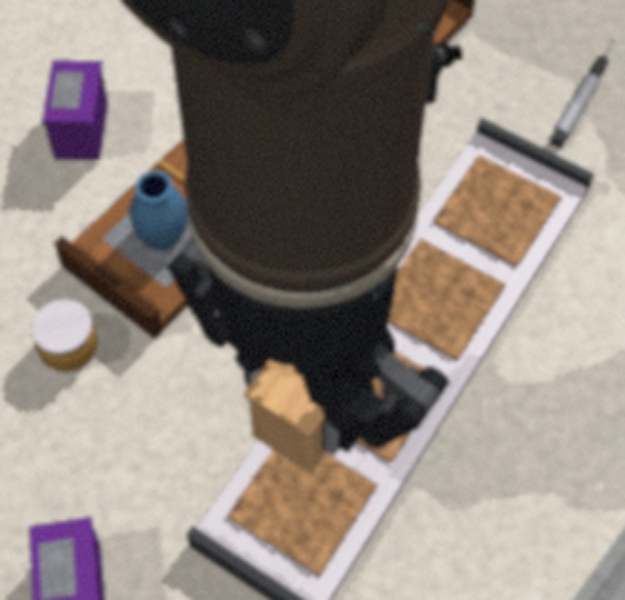

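The chest is held upright. Carrying it to the left-most square.

{"fn": "move_arm", "kwargs": {
  "series": [
    [0.7,-0.01,0.016,0,0,0,-0.5],
    [0.7,-0.028,0.046,0,0,0,-1],
    [0.7,-0.05,0.083,0,0,0,-1.5],
    [0.7,-0.073,0.121,0,0,0,-2],
    [0.7,-0.096,0.159,0,0,0,-2.5],
    [0.7,-0.119,0.197,0,0,0,-3],
    [0.7,-0.142,0.235,0,0,0,-3.5],
    [0.7,-0.16,0.265,0,0,0,-4]
  ]
}}

```text
t: 25.15
position: [0.4732, 0.0804, 0.1253]
eef_rot: [0.701, 0.714, 0.001, 0.005]
ft_force: [1.4, -0.4, -0.8]
grip_width: 0.42
```

{"fn": "move_arm", "kwargs": {
  "series": [
    [0.7,-0.015,0.028,0,0,0,0],
    [0.7,-0.0226,0.0413,0,0,0,0],
    [0.7,-0.0226,0.0413,0,0,0,0],
    [0.7,-0.0226,0.0413,-0.015,0,0,0],
    [0.7,-0.0226,0.0413,-0.035,0,0,0],
    [0.7,-0.0226,0.0413,-0.06,0,0,0],
    [0.7,-0.0226,0.0413,-0.082,0,0,0],
    [0.7,-0.0226,0.0413,-0.09,0,0,0]
  ]
}}

```text
t: 26.15
position: [0.45, 0.1202, 0.0334]
eef_rot: [0.701, 0.713, -0.0, 0.004]
ft_force: [-0.2, 0.8, -0.9]
grip_width: 0.419
```

{"fn": "move_arm", "kwargs": {
  "series": [
    [0.7,0.0005,0.0013,-0.003,0,0,0],
    [0.7,0.0005,0.0013,-0.005,0,0,0],
    [0.7,0.0005,0.0013,-0.007,0,0,0],
    [0.7,0.0005,0.0013,-0.0085,0,0,0],
    [0.7,0.0005,0.0013,-0.0085,0,0,0]
  ]
}}

```text
t: 26.78
position: [0.4508, 0.1215, 0.0253]
eef_rot: [0.701, 0.713, 0.0, 0.004]
ft_force: [-0.6, -0.4, 3.5]
grip_width: 0.417
```

Contact at the expected height. Releasing and clearing away.

{"fn": "move_arm", "kwargs": {
  "series": [
    [0.15,0,0,0,0,0,0],
    [0,0,0,0,0,0,0],
    [-0.2,0,0,0,0,0,0],
    [-0.4,0,0,0.005,0,0,0],
    [-0.4,0,0,0.02,0,0,0],
    [-0.4,0,0,0.06,0,0,0],
    [-0.4,0,0,0.11,0,0,0],
    [-0.4,0,0,0.15,0,0,0]
  ]
}}

```text
t: 27.78
position: [0.4508, 0.1219, 0.1782]
eef_rot: [0.701, 0.713, 0.001, 0.005]
ft_force: [1.6, 0.4, -1.0]
grip_width: 0.703
```

{"fn": "move_arm", "kwargs": {
  "series": [
    [-0.4,0.02,0.04,0,0,0,0],
    [-0.4,0.03,0.09,0,0,0,0],
    [-0.4,0.04,0.14,0,0,0,0],
    [-0.4,0.04,0.19,0,0,0,0],
    [-0.4,0.04,0.24,0,0,0,0],
    [-0.4,0.04,0.28,0,0,0,0],
    [-0.4,0.04,0.28,0,0,0,0]
  ]
}}

```text
t: 28.65
position: [0.4889, 0.4058, 0.1792]
eef_rot: [0.699, 0.715, 0.002, 0.003]
ft_force: [0.4, -0.4, -0.3]
grip_width: 0.699
```

```bash
python3 - <<'E'
from h import *
snap('top','t2',(110,120,370,280),3);snap('scene','s11',(170,90,370,270),3.3)
for n,X in dict(chest=(450.6,120.5),desk=(451.7,42.2),tea=(453.1,-35.5),vase=(454.8,-113.9)).items():
  for z in (.015,.037,.061,.069,.071):
    a=proj('top',(X[0]/1e3,X[1]/1e3,z));b=proj('scene',(X[0]/1e3,X[1]/1e3,z))
    print(n,z,np.round([(a[0]-110)*3+1,(a[1]-120)*3+1,(b[0]-170)*3.3+1.2,(b[1]-90)*3.3+1.2]))
E
```

```text
chest 0.015 [131. 377. 472. 159.]
chest 0.037 [120. 375. 475. 132.]
chest 0.061 [107. 373. 477. 101.]
chest 0.069 [103. 372. 478.  91.]
chest 0.071 [102. 372. 478.  88.]
desk 0.015 [266. 379. 382. 247.]
desk 0.037 [260. 377. 383. 221.]
desk 0.061 [252. 375. 383. 191.]
desk 0.069 [249. 374. 383. 180.]
desk 0.071 [249. 374. 383. 178.]
tea 0.015 [399. 380. 286. 341.]
tea 0.037 [397. 378. 285. 316.]
tea 0.061 [395. 376. 283. 287.]
tea 0.069 [394. 376. 282. 277.]
tea 0.071 [394. 376. 282. 274.]
vase 0.015 [532. 381. 182. 444.]
vase 0.037 [535. 379. 178. 420.]
vase 0.061 [537. 377. 173. 392.]
vase 0.069 [538. 376. 172. 383.]
vase 0.071 [539. 376. 171. 380.]
```

View pics/t2.png

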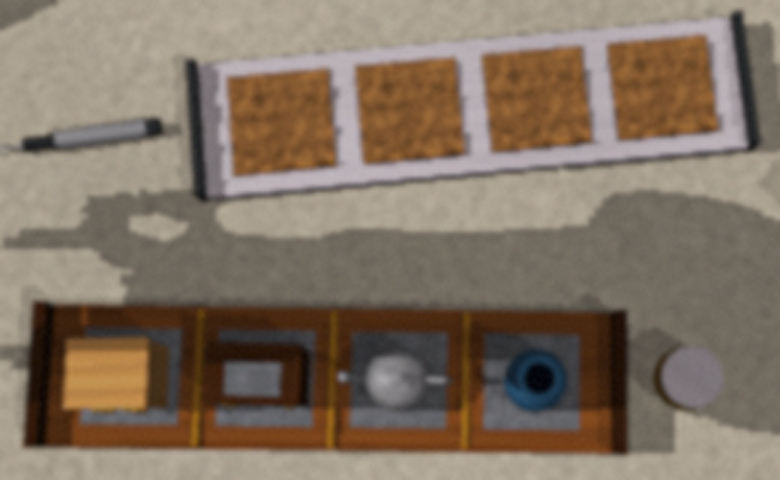

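View pics/s11.png

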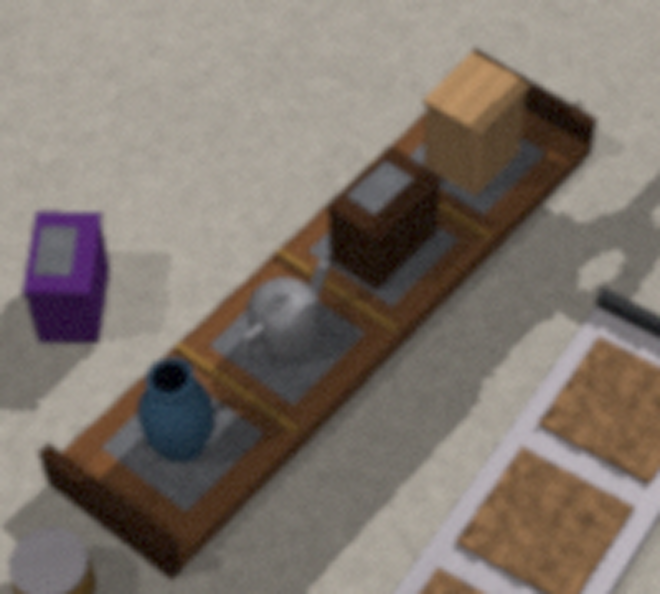

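In the final top view, the chest top (107,374), desk top (255,375), teapot (397,381) and vase rim (540,377) lie within about 2 mm of the predicted centred pixels. All four are upright. Handing in.

```bash
python3 -c "
from h import *
print(ctrl.hand_in())"
```

```text
the job is handed in; nothing more can be done
None
```

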